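# Load a tube rack past the spring gate of a label-reading track

### The arm

A 6-joint arm with a two-finger parallel gripper is mounted at the origin on a cart in front of the work surface, level with it; the furniture and walls round the work are solid. World frame = base frame: x ahead of the robot, y to its left, z up, the work surface at z = 0. Lengths are in mm, angles in rad, forces in N, time in s.
With the tool pointing down it reaches from about 350 to 975 mm from the base axis. Payload 4.9 kg.
Tool frame: the origin (TCP) lies midway between the tips of the shut fingers; the grasp point (between the pads) lies 19 mm behind it (hold_point_z is the distance from the TCP to the grasp point, in mm); z points along the fingers, y is the direction in which the jaws open and shut (so a half turn about z gives the same grasp; the last joint's range is limited). The gripper opens to 85 mm and grips with 20 to 120 N. Pads are 22 mm wide; open, the fingers measure 114 mm over their backs; the gripper's body (76 mm by 85 mm) begins 54 mm behind the grasp point. The pads swing forward as they close: fully open they stand 13 mm farther back than shut.
Start: joints at [-1.317, 0.053, 1.613, -0, 1.476, -0.119], TCP at [227.634, -582.052, 231.304] pointing down, gripper open.
Joint ranges: [-3.01, 3.01], [-1.01, 2.22], [0.06, 2.58], [-1.02, 4.17], [0.09, 2.62], [-3.14, 3.14]. Speed limits (rad/s): [2.57, 2.57, 3.14, 3.14, 3.14, 3.14].

### API

Orientations are given as a rotation vector (axis times angle).
In Python, from rig import * gives the robot as it stands.
- The arm moves only by the tool step_arm, never from a script. Its argument "plan" is a list of rows, each a list of 3 entries, a list of its own where there are three numbers: the gripper command: -1 is shut, 1 is fully open, values between are in proportion, then the shift along the tool's x, y, z in mm, then the turn, a rotation vector about the tool's x, y, z in rad. In form: [[fingers, [x, y, z], [ax, ay, az]], ...]. A call has exactly 5 rows; each row shifts and turns the commanded pose from where the row before left it, along the tool's axes as they then stand; what a row does not reach is not made up. A row lasts 1/10 s, in which the tool goes at most 50 mm and 8.59 degrees, less where a joint would pass 70% of its speed; a pose out of reach is approached as far as the arm can. A call is refused whole if a number of a shift passes 50 or a number of a turn 0.15, either way. A call with a gripper value outside its range is refused whole. The fingers move at their own pace and stop on an object; the grip force is fixed at half the most. Time passes only in rows, so rows that do not move let the fingers close, or fill a call up. It gives the time, the measured TCP pose, the force and the opening at its end, in the units of the state.
- read_state(): the state, without advancing time (a new reading comes with each control period).
- snapshot(name): name is "scene" or "top" or "wrist"; returns a dict with "color" (480x640x3 uint8, red, green, blue), "range_z" (480x640 float32, mm along the optical axis (not along the pixel's ray), 0 where there is no reading), "intrinsics" (3x3 intrinsics, pixels), "R" (3x3) and "t" (3): a world point X has camera coordinates R X + t. Camera axes: x right, y down, z forward; pixel columns grow to the right and rows downward; lengths in mm; the calibration is good to about 2 mm. The wrist camera is an equidistant fisheye: a pixel r from the principal point sees the ray r / f radians off the axis. A picture is of the moment at which its call begins.
- sign_off(): hands the job in, once; it reports no verdict.
The state is a dict: "clock": time; "joint_pos": joint angles; "joint_vel": joint speeds; "joint_efforts": joint torques, N m; "ee_pos": TCP position; "ee_rot": TCP orientation; "force": force on the tool from outside, world axes, zero at the start; "torque": the same for the moment, N m; "opening": finger opening in mm.
Only numpy, scipy, OpenCV 4.12 (cv2) and the standard library are available. Lean on these libraries where they do the work, as an engineer would, in place of code of your own. Each camera call takes 0.05 s, during which the arm holds its last target. There are 200 camera calls.

### The job

Load the grey tube rack into the reading bay at the end of its track: press the long black release bar down with one fingertip so that the red gate sinks, and keep it down while the other finger pushes the rack along the channel, past the gate, until it is fully home against the end stop. Then take the hand away so that the gate springs up again behind the rack. Only press and push: do not grip or lift the rack or its tubes, keep it level, and leave the other things on the bench alone.

Things in the scene. Friction and masses are not known exactly. Their poses are not given: they have to be found in the camera images.
- track: Fixed loading track, 390 mm long, white base, aluminium channel on top. Origin at bench level under the channel's middle, at the gate; z up; racks travel along its -y (to the robot's right), -x faces the robot. Deck (channel floor) 60 mm above the origin; channel 60 mm wide between walls 6 mm thick and 22 mm high, open mouth at y = +205 to +235 mm. Hinge shaft and 2 brackets at x = -110 mm, up to 47 mm above the deck.
- gate (a joint): Gate and bar: one rigid sprung frame, hinged on a shaft along track y, 45 mm from the bar's middle line. 0 = gate and bar up; pressing the bar down raises it to 0.40 (stop). Bar pressed 10 mm (0.22): gate wholly below the deck; 17.5 mm: bar at its stop. Takes 4 N at first, 6 N fully down; springs up at once when let go. A rack cannot push the gate open.
- bar_top (a point): Top of the flat black release bar, mid-width; sinks with it. Bar 24 mm wide (track x -77 to -53 mm), 230 mm long (track y -26 to +204 mm; this point at +90), so it runs from just past the gate back along the whole loading part. Top 50 mm above the deck when up, 32.5 mm fully down. 17 mm free between bar and channel wall. A fingertip may slide along it while pressing.
- gate_line (a point): Fixed point on the deck, mid-channel, at the gate (track y = 0). The red gate plate stands here across the channel: track y -3 to +3 mm, x -27 to +17 mm, 18 mm above the deck when up.
- stop_face (a point): Fixed point on the deck, mid-channel, at the foot of the end stop's rubber face (track y = -136 mm; stop 46 mm high). Beside the bay before it, beyond the far wall, stands a white label reader: track x 38 to 90, y -142 to -46 mm, top 78 mm above the deck.
- sample_rack: Grey tube rack, 52 x 126 x 64 mm (x, y, z), 0.17 kg with its tubes, loose in the channel before the gate, -y end first. Origin under its middle, y along its length. Rear: flat end plate 52 wide, 64 high, at its y = +63 mm; no tube within 50 mm of the rear. Fully home: middle at track y = -73 mm, rear end 7 mm beyond the gate plate. Slides easily (about 1 N).
- tube_0: Blood tube with a purple cap, 17 mm wide and 92 mm long, standing loose in the rack, its top about 96 mm above the rack's underside. Origin at the middle of its bottom end, z up along it.
- tube_1: Blood tube with a red cap, 17 mm wide and 92 mm long, standing loose in the rack, its top about 96 mm above the rack's underside. Origin at the middle of its bottom end, z up along it.
- tube_2: Blood tube with a yellow cap, 17 mm wide and 92 mm long, standing loose in the rack, its top about 96 mm above the rack's underside. Origin at the middle of its bottom end, z up along it.
- tube_3: Blood tube with a purple cap, 17 mm wide and 92 mm long, standing loose in the rack, its top about 96 mm above the rack's underside. Origin at the middle of its bottom end, z up along it.
- bench_timer: Bystander: white bench timer lying flat, 66 x 62 x 18 mm, origin under its middle.
- blue_bottle: Bystander: white bottle with a blue cap, 38 mm wide, 68 mm high, origin under its middle.
- tip_box: Bystander: blue tip box with a clear lid, 89 x 119 x 80 mm, origin under its middle.
- marker: Bystander: white marker pen with a black cap, lying, 135 mm long, 16 mm thick, origin under its middle.
Not all that is in view belongs to the job. What is shaped like the sample_rack but pink is not meant.

How it is judged (in metres and radians):
On the way, in this order (a step that is already met when the one before it is completed fails the run):
1. a finger holds the release bar down and the rack stands over the sunk gate (value of joint gate above 0.2 rad and contact force between the fingers and gate above 0.3 N and y of sample_rack in the frame of track between -0.055 and 0.05 m), for 0.2 s.
2. the rack is home against the stop while a finger still holds the bar down (value of joint gate above 0.2 rad and contact force between the fingers and gate above 0.3 N and y of sample_rack in the frame of track below -0.068 m and x of sample_rack in the frame of track between -0.008 and 0.008 m), for 0.1 s.
At the end, for the whole second after the job is handed in: The rack stands level on the deck, its front within 5 mm of the end stop, between the walls, at rest; the gate is up again behind it (joint below 0.05 rad); all four tubes stand in the rack (y of sample_rack in the frame of track below -0.068 m and x of sample_rack in the frame of track between -0.008 and 0.008 m and z of sample_rack in the frame of track below 0.064 m and angle between the y axis of sample_rack and the y axis of track, either way round below 0.1 rad and angle between sample_rack's own z axis and vertical below 0.05 rad and value of joint gate below 0.05 rad and linear speed of sample_rack below 0.01 m/s and z of each of tube_0, tube_1, tube_2, tube_3 in the frame of sample_rack below 0.015 m and angle between each of tube_0, tube_1, tube_2, tube_3's own z axis and vertical below 0.35 rad); the robot touches nothing.
It fails at once if the rack was lifted more than 8 mm off the deck (z of sample_rack in the frame of track above 0.068 m).
It fails at once if the rack was tipped (angle between sample_rack's own z axis and vertical above 0.2 rad).
It fails at once if a tube was pulled up out of its seat (z of any of tube_0, tube_1, tube_2, tube_3 in the frame of sample_rack above 0.025 m).
It fails at once if the timer, the blue-capped bottle, the tip box or the marker was moved more than 20 mm (distance of any of bench_timer, blue_bottle, tip_box, marker from where it was at the start of the episode above 0.02 m).
It also fails if it takes over 35 s, if anything falls off the work surface, if the arm or the gripper's body presses on something with over 40 N, if the wrist force passes 120 N, or if a joint passes its speed limit or range.

## Working session

There is one attempt and no reset: what is moved stays moved. The work goes in short steps, Python scripts to look and compute and a tool call to move; the robot and the scene stay as the last step left them, time stands still between calls to the robot, and variables do not carry over. Pictures are saved under pics/ and viewed, about 8 in all and at most 12, crops included, and the job is handed in when it is done.

Besides the shell and the picture viewer there is one more tool, called after ">>>" in YAML: its name, and indented under it one key for each argument. step_arm: Moves the arm, as the interface text tells. Its arguments: {"type":"object","properties":{"plan":{"type":"array"}},"required":["plan"]}

```bash
mkdir -p pics
cat > h.py <<'E'
from rig import *
import numpy as np, cv2
def px(s,u,v,w=1):
    z=np.median(s["range_z"][v-w:v+w+1,u-w:u+w+1]); K=np.array(s["intrinsics"])
    c=np.array([(u-K[0,2])/K[0,0]*z,(v-K[1,2])/K[1,1]*z,z]); return np.array(s["R"]).T@(c-np.array(s["t"]).ravel())
def cloud(s):
    z=s["range_z"].astype(float);K=np.array(s["intrinsics"]);v,u=np.mgrid[:480,:640]
    c=np.stack([(u-K[0,2])/K[0,0]*z,(v-K[1,2])/K[1,1]*z,z],-1); return (c-np.array(s["t"]).ravel())@np.array(s["R"])
def save(im,n): cv2.imwrite("pics/"+n+".png",im[...,::-1])
E
python3 - <<'E'
from h import *
import pickle
st=read_state();print(st)
for n in("scene","top"):
    s=snapshot(n);save(s["color"],n);pickle.dump(s,open(n+".pkl","wb"));print(n,s["intrinsics"],s["R"],s["t"])
E
```

```text
{'clock': 0.0, 'joint_pos': array([-1.31700582e+00,  5.33814763e-02,  1.61432659e+00,  1.09245425e-05,
        1.47599226e+00, -1.18983433e-01]), 'joint_vel': array([ 0.00029709,  0.00063493, -0.00150978,  0.00020668,  0.00043139,
        0.00038494]), 'joint_efforts': array([-1.12815364e-03, -3.93680334e+01, -3.70177174e+01, -3.07545424e-04,
        7.03406346e-03, -8.84938970e-06]), 'ee_pos': array([ 227.47752988, -581.45155914,  230.02829065]), 'ee_rot': array([-3.08511393e+00, -5.81776023e-01,  2.05805681e-04]), 'force': array([ 0.51846725,  0.15295384, -0.81313778]), 'torque': array([-0.03180539, -0.02204329, -0.03132526]), 'opening': 85.59714245001376}
scene [[497.12708753   0.         319.76975539]
 [  0.         497.12708753 229.50263924]
 [  0.           0.           1.        ]] [[-0.43348928 -0.90115208  0.00346067]
 [-0.67233324  0.32085667 -0.66709746]
 [ 0.60004588 -0.29150632 -0.74496242]] [252.77245852 464.05988152 846.23631676]
top [[466.69770442   0.         323.21478372]
 [  0.         466.69770442 243.18985654]
 [  0.           0.           1.        ]] [[ 0.00477259 -0.99993973  0.00988715]
 [-0.9819132  -0.00655749 -0.18921806]
 [ 0.18927149 -0.00880526 -0.98188531]] [-1.04340459e+00  6.12485019e+02  1.20938203e+03]
```

View pics/scene.png

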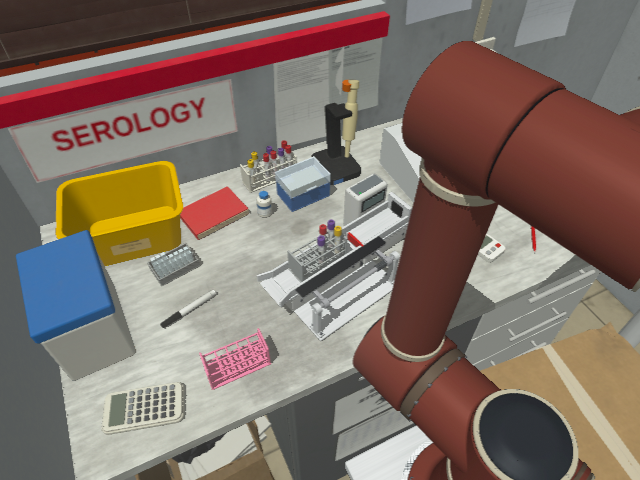

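View pics/top.png

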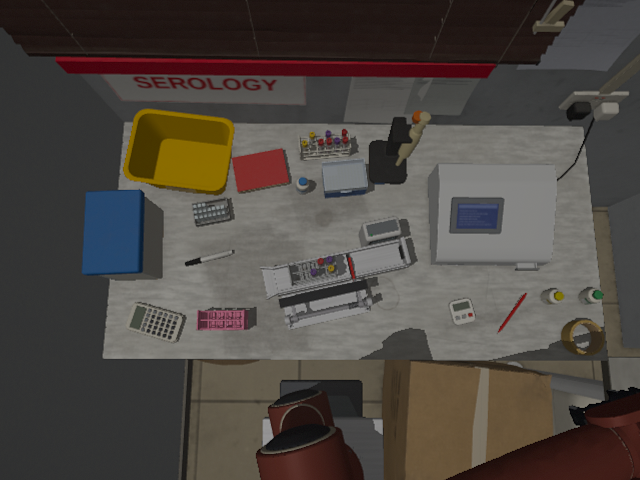

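In the top view, four things could be taken for the rack: the grey rack with 4 tubes in the channel (317,270), an empty grey rack (211,212), the pink rack (223,319) and a full rack at the back (325,145). I choose the one in the channel, and will check it in a close crop.

Run:
```python
from h import *
import pickle
s=pickle.load(open("top.pkl","rb"))
save(cv2.resize(s["color"][210:340,250:430],None,fx=4.4,fy=4.4,interpolation=cv2.INTER_CUBIC),"crop")
P=cloud(s);C=s["color"].astype(int)
m=np.zeros((480,640),bool);m[225:335,255:420]=1
# dark bar
d=m&(C.max(2)<60)&(P[...,2]>85)&(P[...,2]<130)
q=P[d];print(len(q),q.mean(0),np.percentile(q[:,2],[5,50,95]))
r=cv2.minAreaRect(q[:,:2].astype(np.float32));print("bar rect",r,cv2.boxPoints(r))
red=m&(C[...,0]>120)&(C[...,1]<60)&(C[...,2]<60);
n,l,a,c=cv2.connectedComponentsWithStats(red.astype(np.uint8))
for i in range(1,n):
    if a[i][4]>5: print("red",c[i],a[i],np.median(P[l==i],0))
for lo,hi in((55,66),(76,88),(115,130),(150,165)):
    k=m&(P[...,2]>lo)&(P[...,2]<hi);q=P[k];r=cv2.minAreaRect(q[:,:2].astype(np.float32));print(lo,hi,len(q),np.median(q[:,2]),r)
```

```text
968 [490.92121174 -15.06000364 109.19212476] [ 98.06378907 109.59914907 116.37133553]
bar rect ((508.2077941894531, -48.53575134277344), (147.12120056152344, 346.1729736328125), 16.12699317932129) [[ 389.46417   97.30678]
 [ 485.61972 -235.24373]
 [ 626.9514  -194.37828]
 [ 530.7959   138.17223]]
red [350.07692308 263.23076923] [349 258   3  12  13] [555.30071081 -68.70422045  78.30667721]
red [352.8 274.6] [352 271   3   8  10] [524.99631165 -76.44244987  76.77767965]
55 66 2374 59.767771594490526 ((517.8817749023438, -36.536407470703125), (188.54336547851562, 384.78839111328125), 21.652070999145508)
76 88 848 81.43772310863773 ((516.376220703125, -34.42744445800781), (186.823974609375, 385.6746826171875), 19.622772216796875)
115 130 220 121.49826884290614 ((546.5574951171875, -35.94615173339844), (120.47061920166016, 354.2525329589844), 28.420238494873047)
150 165 131 153.94765088528402 ((539.047119140625, 7.105709075927734), (38.86595916748047, 58.73166275024414), 10.389996528625488)
```

View pics/crop.png

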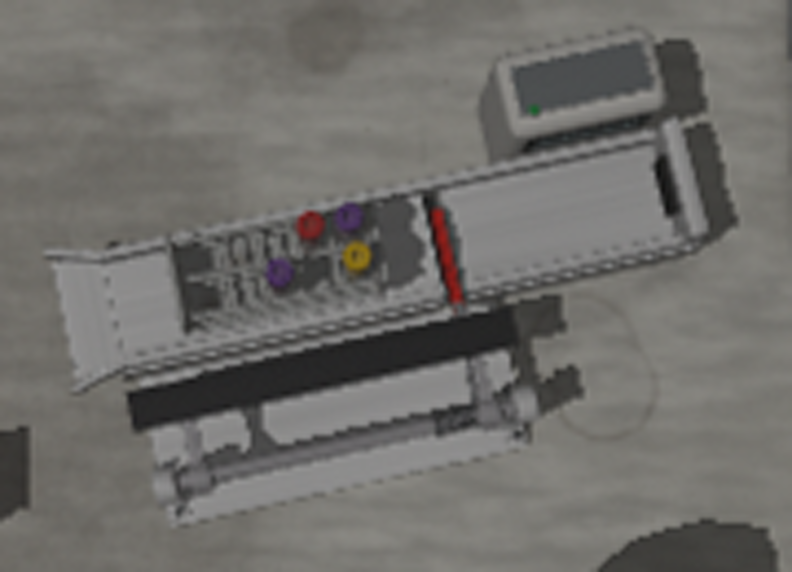

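The crop confirms the grey 4-tube rack in the channel, left of the red gate (438–458, 210–302), with the black bar from (133,413) to (517,325). I'll put these pixels onto planes of known height.

```bash
cat >> h.py <<'E'
def ray(s,u,v,z):
    K=np.array(s["intrinsics"]);R=np.array(s["R"]);t=np.array(s["t"]).ravel()
    o=-R.T@t; d=R.T@np.array([(u-K[0,2])/K[0,0],(v-K[1,2])/K[1,1],1]); return o+d*(z-o[2])/d[2]
E
python3 - <<'E'
from h import *
import pickle
s=pickle.load(open("top.pkl","rb"))
f=lambda x,y,z:ray(s,(x+.5)/4.4-.5+250,(y+.5)/4.4-.5+210,z)
a,b=f(133,413,110),f(517,325,110);d=a-b;print("bar",a,b,np.linalg.norm(d),"yaw",np.arctan2(-d[0],d[1]))
th=np.arctan2(-d[0],d[1])
g1,g2=f(438,210,78),f(458,302,78);e=g1-g2;print("gate",g1,g2,np.linalg.norm(e),np.arctan2(e[1],e[0]))
w1,w2=f(130,365,82),f(690,243,82);e=w1-w2;print("near wall",w1,w2,np.arctan2(-e[0],e[1]))
w1,w2=f(110,246,82),f(665,125,82);e=w1-w2;print("far wall",w1,w2,np.arctan2(-e[0],e[1]))
r1,r2=f(172,243,124),f(185,328,124);print("rear",r1,r2,np.linalg.norm(r1-r2))
P=cloud(s)
for th in (0.19,0.2,0.21,.22,.23):
    R=np.array([[np.cos(th),-np.sin(th)],[np.sin(th),np.cos(th)]])
    print(th,"bar mid->orig",[(p[:2]-R@np.array([-65,y])).round(1) for p,y in((a,204),(b,-26))],"gate", (((g1+g2)/2)[:2]-R@np.array([-5,0])).round(1))
    o=np.mean([p[:2]-R@np.array([-65,y]) for p,y in((a,204),(b,-26))],0)
    print("  rear in track",[(R.T@(p[:2]-o)).round(1) for p in(r1,r2)])
E
```

```text
bar [445.95062793 112.29125741 110.        ] [ 498.10473687 -110.14267569  110.        ] 228.46642133282418 yaw 0.23030974365458676
gate [570.84516829 -66.56421973  78.        ] [515.07967745 -78.23923545  78.        ] 56.97452027143842 0.20637833210656656
near wall [475.94973768 117.01613928  82.        ] [ 551.06650238 -217.84454333   82.        ] 0.2206694355412754
far wall [547.08803718 130.6082509   82.        ] [ 623.41191386 -204.71757728   82.        ] 0.22379831971416247
rear [543.06048298  90.74666511 124.        ] [493.7943773   82.35439004 124.        ] 49.97578863113866
0.19 bar mid->orig [array([548.3, -75.8]), array([557. , -72.3])] gate [547.9 -71.5]
  rear in track [array([ 21.7, 163.6]), array([-28.3, 164.7])]
0.2 bar mid->orig [array([550.2, -74.7]), array([556.6, -71.7])] gate [547.9 -71.4]
  rear in track [array([ 22.4, 162.8]), array([-27.5, 164.3])]
0.21 bar mid->orig [array([552. , -73.7]), array([556.3, -71.2])] gate [547.9 -71.4]
  rear in track [array([ 23.2, 161.9]), array([-26.8, 164. ])]
0.22 bar mid->orig [array([553.9, -72.6]), array([555.9, -70.6])] gate [547.8 -71.3]
  rear in track [array([ 23.9, 161. ]), array([-26. , 163.6])]
0.23 bar mid->orig [array([555.7, -71.5]), array([555.5, -70. ])] gate [547.8 -71.3]
  rear in track [array([ 24.6, 160.1]), array([-25.3, 163.2])]
```

Track origin ≈ (555,−71), yaw ≈ 0.222; the wall pair, gate and bar agree within about 2 mm (wall outer width measures 72). The rack's rear is at track y ≈ 162.
Next I swing the hand to behind the rack, jaws along track x: one finger over the bar, the other in the channel.

>>> step_arm:
  plan:
    - [0.33,[43,-20,-5],[0,0,-0.071]]
    - [0.33,[41,-20,-5],[0,0,-0.071]]
    - [0.33,[40,-20,0],[0,0,-0.071]]
    - [0.33,[38,-20,0],[0,0,-0.071]]
    - [0.33,[37,-20,0],[0,0,-0.071]]

```text
clock: 0.6
ee_pos: [352.2, -397.1, 240.7]
ee_rot: [-2.933, -1.122, -0.0]
force: [0.9, -0.2, 0.2]
opening: 57.0
```

>>> step_arm:
  plan:
    - [0.33,[36,-20,0],[0,0,-0.071]]
    - [0.33,[35,0,0],[0,0,-0.071]]
    - [0.33,[35,0,0],[0,0,-0.071]]
    - [0.33,[35,0,0],[0,0,-0.071]]
    - [0.33,[35,0,0],[0,0,-0.071]]

```text
clock: 1.1
ee_pos: [451.8, -248.8, 240.8]
ee_rot: [-2.689, -1.623, 0.0]
force: [0.6, 0.4, -0.2]
opening: 56.7
```

>>> step_arm:
  plan:
    - [0.33,[35,-2,0],[0,0,-0.071]]
    - [0.33,[35,-2,0],[0,0,-0.071]]
    - [0.33,[35,-2,0],[0,0,-0.071]]
    - [0.33,[35,-2,0],[0,0,-0.071]]
    - [0.33,[35,-2,0],[0,0,-0.071]]

```text
clock: 1.6
ee_pos: [500.9, -81.6, 240.8]
ee_rot: [-2.361, -2.072, 0.001]
force: [0.1, -0.2, 0.2]
opening: 56.5
```

>>> step_arm:
  plan:
    - [0.33,[35,-2,0],[0,0,-0.071]]
    - [0.33,[35,-2,0],[0,0,-0.071]]
    - [0.33,[35,-2,0],[0,0,-0.071]]
    - [0.33,[35,-2,0],[0,0,-0.071]]
    - [0.33,[0,0,0],[0,0,0]]

```text
clock: 2.1
ee_pos: [495.7, 59.8, 240.8]
ee_rot: [-2.04, -2.387, -0.0]
force: [-1.1, -0.3, 0.2]
opening: 56.6
```

```bash
cat >> h.py <<'E'
def plan(x,y,z,th=.222,o=(555,-71)):
    "tool-frame shift to put TCP at track x,y and world z"
    from scipy.spatial.transform import Rotation as Ro
    st=read_state();R=Ro.from_rotvec(st["ee_rot"]).as_matrix();p=np.array(st["ee_pos"])
    T=Ro.from_euler('z',th).as_matrix();q=T@np.array([x,y,0])+[o[0],o[1],z]
    print("track pos now",(T.T@(p-[o[0],o[1],0])).round(1),"opening",st["opening"],"F",np.array(st["force"]).round(1),"t",st["clock"])
    print("shift",(R.T@(q-p)).round(1)); Rd=np.column_stack([T[:,1],T[:,0],[0,0,-1]]);print("turn",Ro.from_matrix(R.T@Rd).as_rotvec().round(3))
E
python3 -c "
from h import *
plan(-30,185,130)
s=snapshot('wrist');save(s['color'],'w1');print(s['intrinsics'],s['R'],s['t'])
import pickle;pickle.dump(s,open('w1.pkl','wb'))
s=snapshot('scene');save(cv2.resize(s['color'][150:350,220:440],None,fx=3,fy=3),'s1')"
```

```text
track pos now [-29.  140.6 240.8] opening 56.62740862157418 F [-1.1 -0.3  0.2] t 2.1
shift [ 44.1  -3.8 110.8]
turn [-0.001 -0.001 -0.065]
[[371.64829954   0.         316.24952304]
 [  0.         371.64829954 246.1464822 ]
 [  0.           0.           1.        ]] [[ 9.87808453e-01  1.55673216e-01 -5.56846143e-04]
 [ 1.48843044e-01 -9.43408225e-01  2.96355646e-01]
 [ 4.56093032e-02 -2.92825495e-01 -9.55077495e-01]] [-498.49500358  -58.4697161   383.16985814]
```

View pics/w1.png

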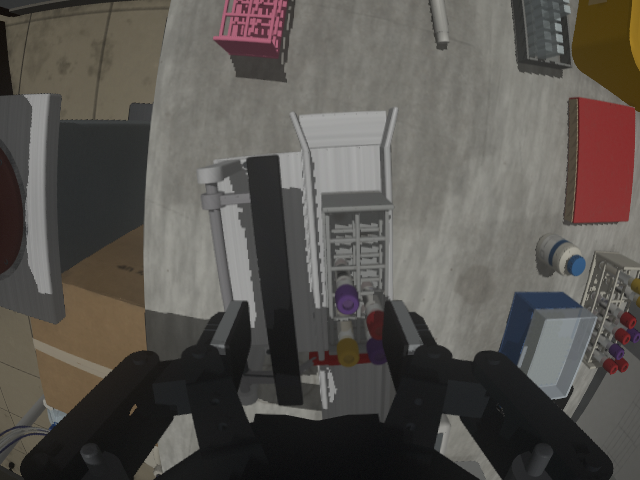

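The wrist view shows the bar's rear end at (248–278,157), the rack's rear plate at (322–390,195–208), and the fingers either side of the bar and the channel. I'll measure these.

Run:
```python
from h import *
import pickle
s=pickle.load(open("w1.pkl","rb"));K=s["intrinsics"];R=s["R"];t=s["t"];o=-R.T@t
T=np.array([[np.cos(.222),-np.sin(.222)],[np.sin(.222),np.cos(.222)]])
tr=lambda p:(T.T@(p[:2]-[555,-71])).round(1)
print("cam",tr(o),o[2])
def fe(u,v,z):
    d=np.array([u-K[0,2],v-K[1,2]]);r=np.hypot(*d);a=r/K[0,0];d=R.T@np.r_[d/r*np.sin(a),np.cos(a)];return tr(o+d*(z-o[2])/d[2])
for n,u,v,z in(("bar L",248,158,110),("bar R",278,155,110),("bar low L",278,404,110),("bar low R",301,403,110),("rear upL",322,195,124),("rear upR",391,192,124),("rear loL",322,208,124),("rear loR",391,206,124),("gate L",310,358,78),("wall L",303,150,82),("wall R",393,150,82)): print(n,fe(u,v,z))
save(cv2.resize(s["color"][130:330,190:420],None,fx=3.4,fy=3),"w1c")
```

```text
cam [-24.3 216.3] 383.00715364384484
bar L [-75.8 203. ]
bar R [-53.4 203.2]
bar low L [-76.9 -23.7]
bar low R [-54.8 -23.2]
rear upL [-23.2 173.5]
rear upR [ 26.  172.9]
rear loL [-23.8 164.1]
rear loR [ 25.8 162.7]
gate L [-44.4   7.7]
wall L [-35.9 204.4]
wall R [ 37.  200.7]
```

View pics/w1c.png

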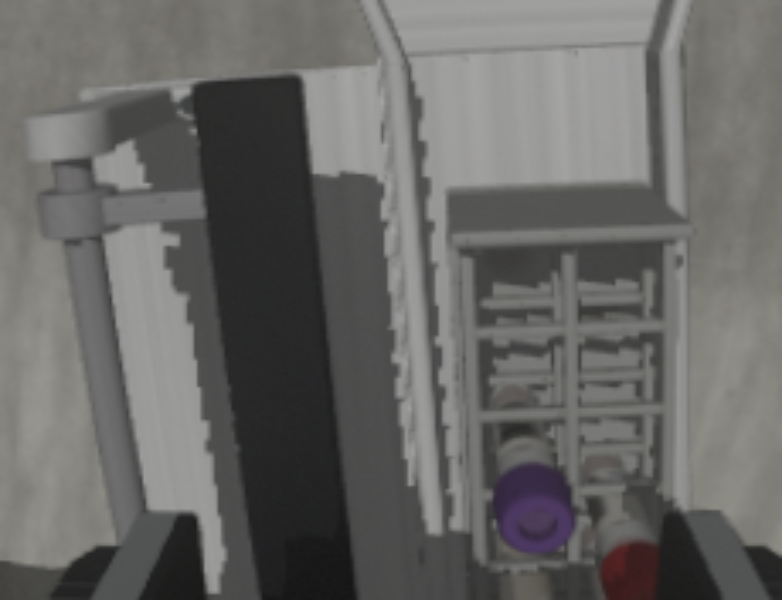

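Measurements agree to about 1.5 mm (bar ends at 203 and −23.5, rack rear at y ≈ 163). Now I move to (−30,184) and descend.

>>> step_arm:
  plan:
    - [0.33,[22,-2,0],[0,0,-0.065]]
    - [0.33,[21,-1,20],[0,0,0]]
    - [0.33,[0,0,40],[0,0,0]]
    - [0.33,[0,0,40],[0,0,0]]
    - [0.33,[0,0,0],[0,0,0]]

```text
clock: 2.7
ee_pos: [481.5, 97.1, 134.7]
ee_rot: [-1.966, -2.439, 0.014]
force: [-0.2, 0.3, -1.5]
opening: 56.9
```

```bash
python3 -c "
from h import *
plan(-30,184,112)"
```

```text
track pos now [-34.7 180.1 134.7] opening 56.91570548973235 F [-0.2  0.3 -1.5] t 2.7
shift [ 3.9  5.  22.7]
turn [-0.013 -0.002 -0.008]
```

>>> step_arm:
  plan:
    - [0.33,[0,0,0],[0,0,0]]
    - [0.33,[0,0,0],[0,0,0]]
    - [0.33,[0,0,0],[0,0,0]]
    - [0.33,[0,0,0],[0,0,0]]
    - [0.33,[0,0,0],[0,0,0]]

```text
clock: 3.2
ee_pos: [486.6, 98.4, 142.5]
ee_rot: [1.968, 2.447, 0.002]
force: [-0.7, -0.1, 0.7]
opening: 56.7
```

```bash
python3 -c "
from h import *
plan(-30,184,112)"
```

```text
track pos now [-29.4 180.3 142.5] opening 56.693368539401206 F [-0.7 -0.1  0.7] t 3.2
shift [ 3.7 -0.7 30.5]
turn [ 0.002  0.    -0.006]
```

Settled. Now a slow descent until contact shows.

>>> step_arm:
  plan:
    - [0.33,[4,-1,9],[0,0,0]]
    - [0.33,[0,0,8],[0,0,-0.006]]
    - [0.33,[0,0,8],[0,0,0]]
    - [0.33,[0,0,5],[0,0,0]]
    - [0.33,[0,0,0],[0,0,0]]

```text
clock: 3.7
ee_pos: [483.1, 102.1, 109.7]
ee_rot: [-1.96, -2.452, 0.003]
force: [-0.1, 0.1, 0.5]
opening: 56.9
```

>>> step_arm:
  plan:
    - [0.33,[0,0,2],[0,0,0]]
    - [0.33,[0,0,2],[0,0,0]]
    - [0.33,[0,0,2],[0,0,0]]
    - [0.33,[0,0,0],[0,0,0]]
    - [0.33,[0,0,0],[0,0,0]]

```text
clock: 4.2
ee_pos: [484.4, 102.1, 105.7]
ee_rot: [1.961, 2.453, 0.001]
force: [-0.0, -0.3, 2.1]
opening: 57.0
```

```bash
python3 -c "
from h import *
plan(-30,184,98)
s=snapshot('scene');save(cv2.resize(s['color'][150:350,220:440],None,fx=3,fy=3,interpolation=2),'s2')"
```

```text
track pos now [-30.8 184.4 105.7] opening 56.97143652950228 F [-0.  -0.3  2.1] t 4.2
shift [-0.4  0.7  7.7]
turn [ 0.001  0.    -0.   ]
```

View pics/s2.png

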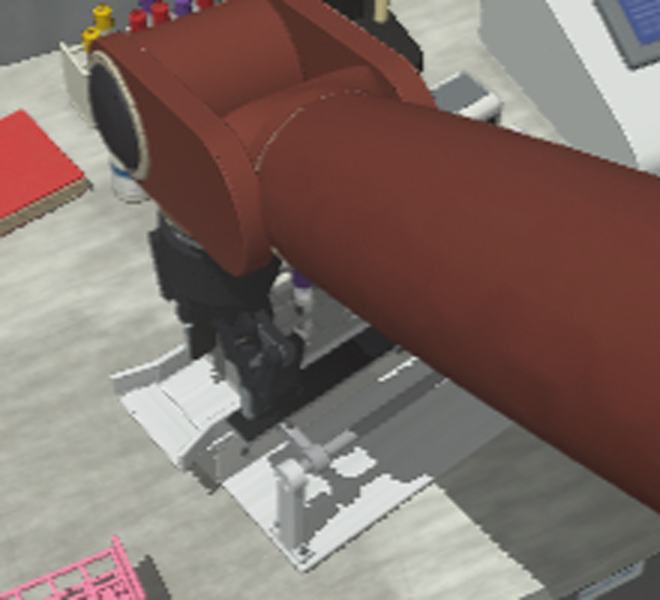

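The view shows one finger on the bar and the other over the channel behind the rack, with contact just starting (2 N). I press on.

>>> step_arm:
  plan:
    - [0.33,[0,1,3],[0,0,0]]
    - [0.33,[0,0,2],[0,0,0]]
    - [0.33,[0,0,0],[0,0,0]]
    - [0.33,[0,0,0],[0,0,0]]
    - [0.33,[0,0,0],[0,0,0]]

```text
clock: 4.75
ee_pos: [485.6, 102.4, 101.0]
ee_rot: [1.961, 2.453, 0.001]
force: [-1.0, -0.1, 4.5]
opening: 56.7
```

>>> step_arm:
  plan:
    - [0.33,[0,0,3],[0,0,0]]
    - [0.33,[0,0,3],[0,0,0]]
    - [0.33,[0,0,2],[0,0,0]]
    - [0.33,[0,0,0],[0,0,0]]
    - [0.33,[0,0,0],[0,0,0]]

```text
clock: 5.25
ee_pos: [486.5, 102.5, 93.6]
ee_rot: [1.96, 2.452, 0.004]
force: [1.2, 0.7, 6.1]
opening: 56.9
```

```bash
python3 -c "
from h import *
plan(-30,174,92)
s=snapshot('top');save(cv2.resize(s['color'][210:340,250:430],None,fx=4.4,fy=4.4,interpolation=2),'t2')
s=snapshot('wrist');save(s['color'],'w2')"
```

```text
track pos now [-28.6 184.4  93.6] opening 56.89689141630413 F [1.2 0.7 6.1] t 5.25
shift [-10.4  -1.4   1.6]
turn [ 0.003  0.    -0.   ]
```

View pics/w2.png

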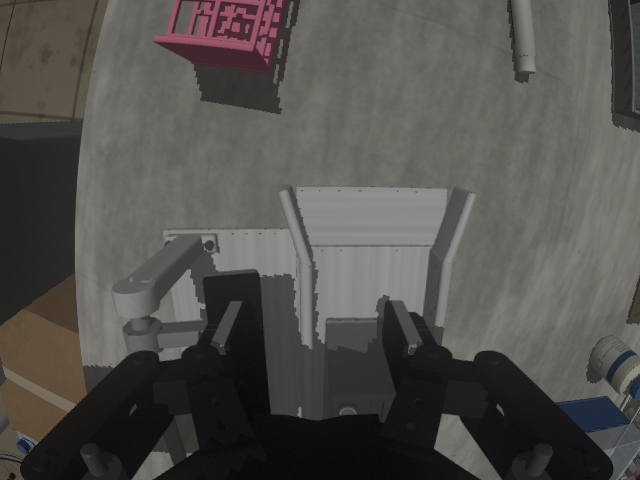

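The pad sits on the bar and the pusher stands behind the rack's rear plate (326–400,320). The bar is pressed about 13 mm at 6 N, so I start pushing.

>>> step_arm:
  plan:
    - [0.33,[-2,-2,1],[0,0,0]]
    - [0.33,[-4,0,0],[0,0,0]]
    - [0.33,[-4,0,0],[0,0,0]]
    - [0.33,[-4,0,0],[0,0,0]]
    - [0.33,[-4,0,0],[0,0,0]]

```text
clock: 5.85
ee_pos: [488.7, 86.1, 93.0]
ee_rot: [1.962, 2.453, 0.01]
force: [0.8, 7.5, 7.3]
opening: 56.7
```

>>> step_arm:
  plan:
    - [0.33,[-4,0,0],[0,0,0]]
    - [0.33,[-4,0,0],[0,0,0]]
    - [0.33,[-4,0,0],[0,0,0]]
    - [0.33,[-4,0,0],[0,0,0]]
    - [0.33,[-4,0,0],[0,0,0]]

```text
clock: 6.35
ee_pos: [493.1, 66.6, 93.0]
ee_rot: [1.962, 2.453, 0.01]
force: [-0.1, 6.5, 7.5]
opening: 56.8
```

```bash
python3 -c "
from h import *
plan(-31,1,92)
s=snapshot('top');save(cv2.resize(s['color'][210:340,250:430],None,fx=4.4,fy=4.4,interpolation=2),'t3')"
```

```text
track pos now [-30.1 147.9  93. ] opening 56.77666430108981 F [-0.1  6.5  7.5] t 6.35
shift [-146.9   -0.9    0.5]
turn [ 0.005 -0.004 -0.001]
```

View pics/t3.png

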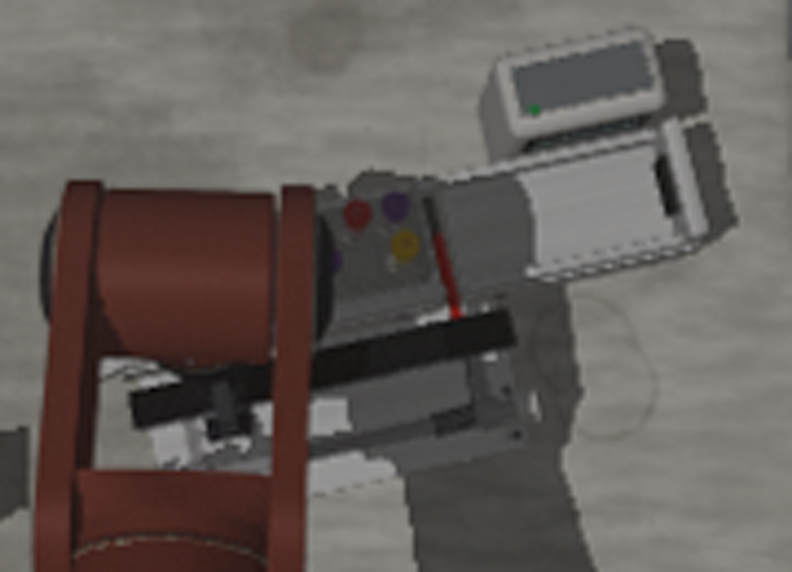

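The rack has moved about 27 mm (red cap (311,225)→(357,213)) and the gate's edge has dropped into its slot (437–458, 235–315). I press slightly deeper and go on, watching for a jam at the gate.

>>> step_arm:
  plan:
    - [0.33,[-2,-1,1],[0,0,0]]
    - [0.33,[-3,0,0.5],[0,0,0]]
    - [0.33,[-3,0,0],[0,0,0]]
    - [0.33,[-4,0,0],[0,0,0]]
    - [0.33,[-4,0,0],[0,0,0]]

```text
clock: 6.9
ee_pos: [496.1, 51.0, 92.0]
ee_rot: [1.962, 2.453, 0.011]
force: [0.2, 8.9, 9.9]
opening: 57.1
```

>>> step_arm:
  plan:
    - [0.33,[-4,0,0],[0,0,0]]
    - [0.33,[-4,0,0],[0,0,0]]
    - [0.33,[-4,0,0],[0,0,0]]
    - [0.33,[-4,0,0],[0,0,0]]
    - [0.33,[-4,0,0],[0,0,0]]

```text
clock: 7.4
ee_pos: [500.5, 31.5, 92.0]
ee_rot: [1.962, 2.453, 0.011]
force: [-0.6, 8.2, 9.6]
opening: 56.6
```

```bash
python3 -c "
from h import *
plan(-31,1,92)
s=snapshot('top');save(cv2.resize(s['color'][210:340,250:430],None,fx=4.4,fy=4.4,interpolation=2),'t4')"
```

```text
track pos now [-30.6 112.   92. ] opening 56.62389856374321 F [-0.6  8.2  9.6] t 7.4
shift [-111.    -0.3   -0.4]
turn [ 0.006 -0.004 -0.001]
```

View pics/t4.png

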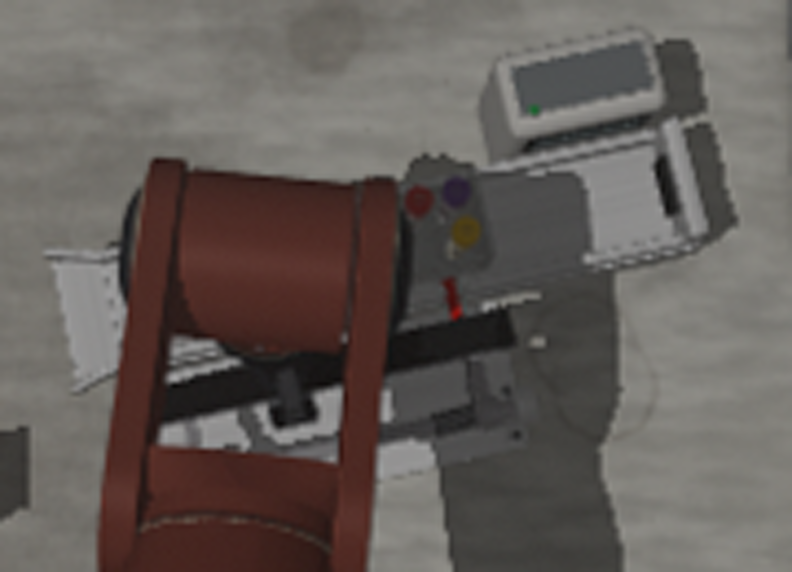

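The rack's front has passed over the sunk gate with steady forces, so I continue.

>>> step_arm:
  plan:
    - [0.33,[-5,0,0],[0,0,0]]
    - [0.33,[-5,0,0],[0,0,0]]
    - [0.33,[-5,0,0],[0,0,0]]
    - [0.33,[-5,0,0],[0,0,0]]
    - [0.33,[-5,0,0],[0,0,0]]

```text
clock: 7.95
ee_pos: [505.9, 7.0, 91.9]
ee_rot: [1.962, 2.453, 0.01]
force: [0.2, 8.4, 9.4]
opening: 57.0
```

>>> step_arm:
  plan:
    - [0.33,[-5,0,0],[0,0,0]]
    - [0.33,[-5,0,0],[0,0,0]]
    - [0.33,[-5,0,0],[0,0,0]]
    - [0.33,[-5,0,0],[0,0,0]]
    - [0.33,[-5,0,0],[0,0,0]]

```text
clock: 8.45
ee_pos: [511.4, -17.4, 91.9]
ee_rot: [1.962, 2.453, 0.01]
force: [0.7, 9.0, 9.3]
opening: 56.7
```

>>> step_arm:
  plan:
    - [0.33,[-5,0,0],[0,0,0]]
    - [0.33,[-5,0,0],[0,0,0]]
    - [0.33,[-5,0,0],[0,0,0]]
    - [0.33,[-5,0,0],[0,0,0]]
    - [0.33,[-5,0,0],[0,0,0]]

```text
clock: 8.95
ee_pos: [516.8, -41.8, 91.8]
ee_rot: [1.962, 2.453, 0.01]
force: [1.3, 8.7, 9.0]
opening: 56.8
```

```bash
python3 -c "
from h import *
plan(-31,1,92)"
```

```text
track pos now [-30.8  36.9  91.8] opening 56.83686112420847 F [1.3 8.7 9. ] t 8.95
shift [-35.9  -0.2  -0.3]
turn [ 0.005 -0.003 -0.   ]
```

>>> step_arm:
  plan:
    - [0.33,[-5,0,0],[0,0,0]]
    - [0.33,[-5,0,0],[0,0,0]]
    - [0.33,[-5,0,0],[0,0,0]]
    - [0.33,[-5,0,0],[0,0,0]]
    - [0.33,[-4,0,0],[0,0,0]]

```text
clock: 9.45
ee_pos: [522.1, -65.3, 91.7]
ee_rot: [1.962, 2.453, 0.009]
force: [1.2, 8.9, 8.0]
opening: 56.7
```

>>> step_arm:
  plan:
    - [0.33,[-3,0,0],[0,0,0]]
    - [0.33,[-2,0,0],[0,0,0]]
    - [0.33,[-2,0,0],[0,0,0]]
    - [0.33,[-1,0,0],[0,0,0]]
    - [0.33,[-1,0,0],[0,0,0]]

```text
clock: 9.95
ee_pos: [524.0, -74.0, 91.6]
ee_rot: [1.962, 2.453, 0.009]
force: [0.8, 7.5, 9.6]
opening: 56.9
```

```bash
python3 -c "
from h import *
plan(-31,1,92)"
```

```text
track pos now [-30.9   3.9  91.6] opening 56.93225633699806 F [0.8 7.5 9.6] t 9.95
shift [-2.9 -0.1 -0.4]
turn [ 0.005 -0.003 -0.   ]
```

Still no rise at the stop, so I creep on.

>>> step_arm:
  plan:
    - [0.33,[-1,0,0],[0,0,0]]
    - [0.33,[-1,0,0],[0,0,0]]
    - [0.33,[-1,0,0],[0,0,0]]
    - [0.33,[0,0,0],[0,0,0]]
    - [0.33,[0,0,0],[0,0,0]]

```text
clock: 10.45
ee_pos: [524.6, -77.0, 91.5]
ee_rot: [1.962, 2.453, 0.009]
force: [0.3, 7.8, 8.7]
opening: 56.7
```

```bash
python3 -c "
from h import *
plan(-31,1,92)
s=snapshot('top');save(cv2.resize(s['color'][210:340,250:430],None,fx=4.4,fy=4.4,interpolation=2),'t5')"
```

```text
track pos now [-31.    0.8  91.5] opening 56.71321370528316 F [0.3 7.8 8.7] t 10.45
shift [ 0.2 -0.  -0.5]
turn [ 0.005 -0.003 -0.   ]
```

View pics/t5.png

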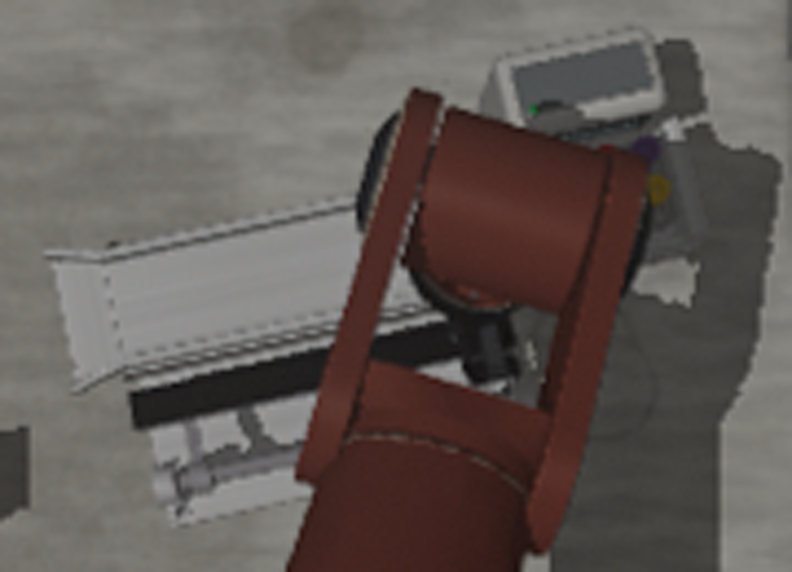

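The yellow cap has moved (356,256)→(657,188), about 174 mm, so the rack is nearly home. I creep until the force rises.

>>> step_arm:
  plan:
    - [0.33,[-1,0,0],[0,0,0]]
    - [0.33,[-1,0,0],[0,0,0]]
    - [0.33,[0,0,0],[0,0,0]]
    - [0.33,[0,0,0],[0,0,0]]
    - [0.33,[0,0,0],[0,0,0]]

```text
clock: 11.0
ee_pos: [524.9, -78.4, 91.5]
ee_rot: [-1.961, -2.454, -0.01]
force: [-0.5, 9.6, 10.2]
opening: 56.5
```

>>> step_arm:
  plan:
    - [0.33,[-1,0,0],[0,0,0]]
    - [0.33,[0,0,0],[0,0,0]]
    - [0.33,[-1,0,0],[0,0,0]]
    - [0.33,[0,0,0],[0,0,0]]
    - [0.33,[0,0,0],[0,0,0]]

```text
clock: 11.5
ee_pos: [524.9, -78.4, 91.5]
ee_rot: [-1.958, -2.451, -0.013]
force: [-2.2, 16.6, 11.8]
opening: 56.8
```

Stalled against the stop (TCP track y ≈ −0.6, force up to 17 N): the rack is home. I back off the rear plate first with the bar still down, then lift.

>>> step_arm:
  plan:
    - [0.33,[2,0,0],[0,0,0]]
    - [0.33,[2,0,0],[0,0,0]]
    - [0.33,[2,0,0],[0,0,0]]
    - [0.33,[3,0,0],[0,0,0]]
    - [0.33,[0,0,0],[0,0,0]]

```text
clock: 12.0
ee_pos: [524.5, -75.4, 92.3]
ee_rot: [1.956, 2.449, 0.001]
force: [2.6, -3.4, 5.9]
opening: 56.9
```

>>> step_arm:
  plan:
    - [0.33,[0,0,-5],[0,0,0]]
    - [0.33,[0,0,-6],[0,0,0]]
    - [0.33,[0,0,-10],[0,0,0]]
    - [0.33,[0,0,-20],[0,0,0]]
    - [0.33,[5,0,-30],[0,0,0]]

```text
clock: 12.5
ee_pos: [518.8, -68.5, 158.8]
ee_rot: [-1.959, -2.449, 0.002]
force: [0.0, -0.6, -0.1]
opening: 56.9
```

>>> step_arm:
  plan:
    - [0.33,[30,0,-30],[0,0,0]]
    - [0.33,[40,0,-20],[0,0,0]]
    - [0.33,[40,0,0],[0,0,0]]
    - [0.33,[40,0,0],[0,0,0]]
    - [0.33,[20,0,0],[0,0,0]]

```text
clock: 13.0
ee_pos: [481.9, 99.5, 210.4]
ee_rot: [-1.958, -2.455, -0.001]
force: [0.4, -0.1, -0.3]
opening: 56.8
```

>>> step_arm:
  plan:
    - [0.33,[20,0,0],[0,0,0]]
    - [0.33,[0,0,0],[0,0,0]]
    - [0.33,[0,0,0],[0,0,0]]
    - [0.33,[0,0,0],[0,0,0]]
    - [0.33,[0,0,0],[0,0,0]]

```text
clock: 13.5
ee_pos: [478.9, 115.5, 210.6]
ee_rot: [-1.963, -2.452, 0.0]
force: [1.0, 0.1, 0.1]
opening: 56.9
```

```bash
python3 -c "
from h import *
plan(-31,1,92)
s=snapshot('top');save(cv2.resize(s['color'][210:340,250:430],None,fx=4.4,fy=4.4,interpolation=2),'t6')
f=lambda x,y,z:ray(s,(x+.5)/4.4-.5+250,(y+.5)/4.4-.5+210,z)
import pickle;pickle.dump(s,open('t6.pkl','wb'))"
```

```text
track pos now [-33.1 198.7 210.6] opening 56.937265263601866 F [1.  0.1 0.1] t 13.5
shift [-197.7    2.4  118.6]
turn [-0.    -0.    -0.001]
```

View pics/t6.png

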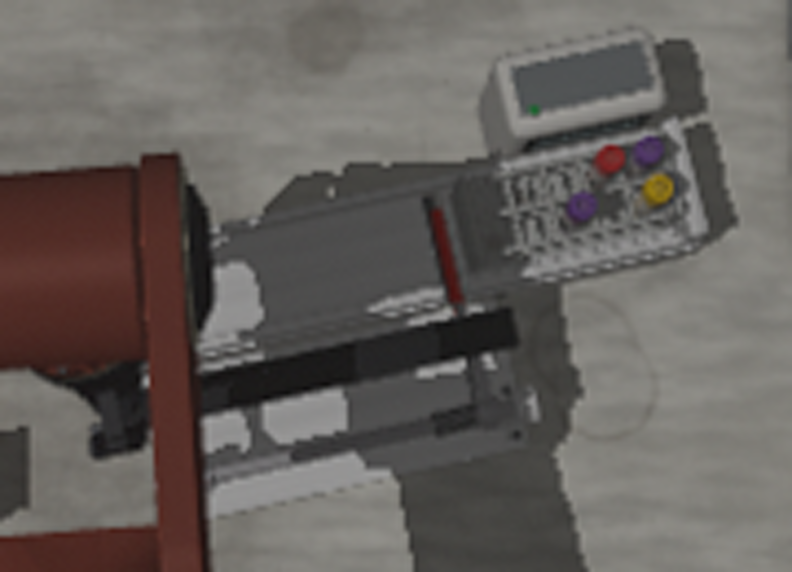

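The gate is back at its starting pixels (435–458, 210–302) behind the rack, and all four tubes are standing. One numeric check, then hand in if it is good.

Run:
```python
from h import *
import pickle
s=pickle.load(open("t6.pkl","rb"));T=np.array([[np.cos(.222),-np.sin(.222)],[np.sin(.222),np.cos(.222)]])
f=lambda x,y,z:T.T@(ray(s,(x+.5)/4.4-.5+250,(y+.5)/4.4-.5+210,z)[:2]-[555,-71])
for n,a,b in(("yellow",(356,256),(658,188)),("red",(311,225),(610,159)),("purple",(280,272),(582,207)),("p2",(349,215),(649,150))):
    print(n,f(*a,156).round(1),f(*b,156).round(1),(f(*b,156)-f(*a,156)).round(1))
P=cloud(s).reshape(-1,3);q=(P[:,:2]-[555,-71])@T;m=(abs(q[:,0])<24)&(q[:,1]>-135)&(q[:,1]<60)&(P[:,2]>115)&(P[:,2]<132)
print("rack top y range",np.percentile(q[m,1],[0,1,99,100]),np.median(P[m,2]))
print("cap heights",[px(s,int(250+x/4.4),int(210+y/4.4),0)[2] for x,y in((658,188),(610,159),(582,207),(649,150))])
```

```text
yellow [-10.4  59.7] [  -9.2 -116.4] [   1.3 -176. ]
red [12.2 80.7] [ 12.9 -93.7] [   0.7 -174.4]
purple [-10.1 103.4] [-10.6 -71.5] [  -0.4 -175. ]
p2 [13.2 58.4] [  13.2 -116.7] [  -0.  -175.2]
rack top y range [-134.91821088 -134.55690848  -10.57401352  -10.47664108] 120.93835675019747
cap heights [np.float64(154.51668802671963), np.float64(155.2249539498396), np.float64(152.25817076598142), np.float64(149.4155871052062)]
```

```bash
python3 -c "
from rig import *
print(sign_off())"
```

```text
the job is handed in; nothing more can be done
None
```

The rack is loaded in the reading bay, and I handed the job in at about 13.5 s; no verdict was given.

**What I did:** One finger pressed the bar down about 13–15 mm. The other finger pushed the rack roughly 175 mm, until it stalled on the end stop with the push force up to 17 N. I then backed off the rear plate with the bar still down, lifted the hand clear and moved it away.

**Last checks:**
- **Rack position:** depth points put its rear end at track y ≈ −10.5 mm, so its middle is at about −73.5 mm. All four caps moved 174–176 mm with sideways shifts of 1.3 mm or less.
- **Gate:** it is up again at its starting pixels, behind the rack.
- **Tubes:** all four stand upright. Their caps measured 149–155 mm high against about 156 mm expected; I put the gap down to single-pixel depth noise.
- **Hand:** clear of everything, with about zero contact force.

I did not measure the bystander items again, but the hand and arm showed no contact force away from the bar and rack.

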